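Uncover the shut-off box and shut the red valve

TASK

Push the loose cover of the shut-off box straight back, away from the robot, until it is fully open at its back stop, so that the two valve handles lie uncovered. Then push the red handle gently round, clockwise seen from above, until it is fully shut across its pipe. Use the fingertips only to push: the cover stays down on the box and is not lifted, and the blue handle and the things standing beside the box are left alone.

Things in the scene. Friction and masses are not known exactly. Their poses are not given: they have to be found in the camera images.
- shutoff_box: Grey box fixed to the table, 314 mm wide (y), 68 high; side rails and back stop 9 higher. Origin on the table; +x away from the robot (the cover opens that way), +y left, yaw within 0.25 rad. Along x in mm: front wall -127 to -119, open well with the valves to -9 (y -147 to 147, floor 6 high), closed deck level with the wall tops to 117, back stop to 123.
- cover: Loose aluminium plate 122 (x) x 302 (y) x 5 mm, 0.4 kg, lying on the wall tops between the side rails (2 mm play). Origin: centre of its underside, 68 mm above the table; axes as the box's. Starts over the well, origin at box x -64 to -54 mm, y 0; against the back stop it is at x = +56 mm and clears the well. Dry friction, a few N. A black lip stands on it.
- cover_lip (a point): Centre of the front face (the face towards the robot) of the cover's black lip, 35 mm nearer the robot than the cover's origin, 85 mm above the table. The lip is 10 mm thick in x, 140 mm long in y, and rises 25 mm over the plate, to 98 mm above the table. Push here along +x of the box.
- red_valve: Brass quarter-turn valve with the red handle, fixed in the well; pipe along the box's x, axes as the box's. Origin: on the table right under the vertical axis of its lever, at box x = -43 mm and y = +60 or -80 mm (red and blue change places, 140 mm apart). No brass is higher than 44 mm above the table.
- red_handle (a point): Middle of the red sleeve of the lever, 42 mm from the lever's axis and 52 mm above the table. The sleeve is 42 mm long (from 20 to 62 mm off the axis), 14 mm wide, and spans 44 to 60 mm above the table.
- red_lever (a joint): Turn of the red lever in rad. 0 = open: it points along the pipe to -x of the box (towards the robot). Grows clockwise seen from above; 1.571 = shut, at its stop: it points to +y of the box, across the pipe. Starts at 0 to 0.25. Friction: about 3 N at the sleeve; stays where left.
- blue_valve: The other valve, the same but with a blue handle; origin as the red one's. To be left alone.
- blue_handle (a point): Middle of the blue sleeve, as the red one. Its lever starts open, pointing to -x of the box or turned clockwise from there by up to 0.25 rad.
- bushing: Brass bushing standing loose right of the box, 36 mm across, 30 mm high; origin at the centre of its underside. Bystander.
- jar: White grease jar with a blue lid standing loose right of the box, 66 mm across, 60 mm high; origin at the centre of its underside. Bystander.
- ball_bearing: Steel ball bearing lying loose left of the box, 52 mm across, 15 mm high; origin at the centre of its underside. Bystander.

How it is judged:
By the outcome, as a careful person would: the job done as asked, in the order asked, and still so for the second after the job is handed in, with the robot touching nothing.
It also fails if it takes over 48 s, if anything falls off the work surface, if the arm or the gripper's body presses on something with over 40 N, if the wrist force passes 120 N, or if a joint passes its speed limit or range.

ROBOT

A 6-joint arm with a two-finger parallel gripper is mounted at the origin on a cart in front of the work surface, level with it; the furniture and walls round the work are solid. World frame = base frame: x ahead of the robot, y to its left, z up, the work surface at z = 0. Lengths are in mm, angles in degrees, forces in N, time in s.
With the tool pointing down it reaches from about 350 to 850 mm from the base axis. Payload 8.1 kg.
Tool frame: the origin (TCP) lies midway between the tips of the shut fingers; the grasp point (between the pads) lies 19 mm behind it; z points along the fingers, x is the direction in which the jaws open and shut, and the axes are right-handed (so a half turn about z gives the same grasp; the last joint's range is limited). The gripper opens to 85 mm and grips with 20 to 120 N. Pads are 22 mm wide; open, the fingers measure 114 mm over their backs; the gripper's body (76 mm by 85 mm) begins 54 mm behind the grasp point. The pads swing forward as they close: fully open they stand 13 mm farther back than shut.
Start: joints at [63.289, 7.471, 85.268, -0, 87.261, -4.893], TCP at [222.977, 557.034, 231.292] pointing down, gripper open.
Joint ranges: [-169.43, 169.43], [-51.17, 129.36], [1.28, 143.12], [-76.62, 256.62], [0, 156.53], [-152.29, 152.29]. Speed limits (degrees/s): [136.94, 136.94, 159.86, 180, 180, 180].

INTERFACE

Orientations are given as [roll, pitch, yaw] about the fixed x, y, z axes, in that order (R = Rz(yaw) Ry(pitch) Rx(roll)).
In Python, from bench import monitor, cams, r gives the robot as it stands.
- The arm moves only by the tool jog_arm, never from a script. Its arguments are lists of equal length, an entry for each row: "offset": the shift along the tool's x, y, z in mm, a list of three; "delta_rot": the turn, a rotation vector about the tool's x, y, z in degrees, a list of three; "jaw": the opening in per cent of the stroke, from 0 (shut) to 100 (fully open). In form: {"offset": [[x, y, z], ...], "delta_rot": [[rx, ry, rz], ...], "jaw": [jaw, ...]}. A call has 1 to 20 rows; each row shifts and turns the pose as measured when the row begins, along the tool's axes as they then stand; what a row does not reach is not made up. A row lasts 1/10 s, in which the tool goes at most 50 mm and 8.59 degrees, less where a joint would pass 70% of its speed; a pose out of reach is approached as far as the arm can. A call is refused whole if a number of a shift passes 50 or a number of a turn 8.59, either way. A call with a gripper value outside its range is refused whole. The fingers move at their own pace and stop on an object; "newtons" is the grip in N (left out, the last holds). Time passes only in rows, so rows that do not move let the fingers close. It gives the time, the measured TCP pose, the force and the opening at its end, in the units of the state.
- monitor.sense(): the state, without advancing time (a new reading comes with each control period).
- cams.snapshot(name): name is "scene" or "top" or "wrist"; returns (picture, depth): 420x560x3 uint8, red, green, blue; 420x560 float32, mm along the optical axis (not along the pixel's ray), 0 where there is no reading.
- cams.camera_model(name): a dict with "K" (3x3 intrinsics, pixels), "camera_from_world" (4x4, takes a point from world to camera coordinates). Camera axes: x right, y down, z forward; pixel columns grow to the right and rows downward; lengths in mm; the calibration is good to about 2 mm. The wrist camera is an equidistant fisheye: a pixel r from the principal point sees the ray r / f radians off the axis. A picture is of the moment at which its call begins: read the wrist's pose just before it. camera_model takes no time and is no camera call; for the wrist camera it gives the pose at the moment of the call.
- r.hand_in(): hands the job in, once; it reports no verdict.
The state is a dict: "time": time; "joint_pos": joint angles; "qd": joint speeds; "joint_efforts": joint torques, N m; "tool_pos": TCP position; "tcp_rot": TCP orientation; "ft_force": force on the tool from outside, world axes, zero at the start; "wrist_torque": the same for the moment, N m; "finger_gap": finger opening in mm.
Only numpy, scipy, OpenCV 4.12 (cv2) and the standard library are available. Lean on these libraries where they do the work, as an engineer would, in place of code of your own. Each camera call takes 0.05 s, during which the arm holds its last target.

## Working session

There is one attempt and no reset: what is moved stays moved. The work goes in short steps, Python scripts to look and compute and a tool call to move; the robot and the scene stay as the last step left them, time stands still between calls to the robot, and variables do not carry over. Pictures are saved under pics/ and viewed, and the job is handed in when it is done.

Besides the shell and the picture viewer there is one more tool, called after "Request:" as name(argument=value, ...), one argument or row to a line, values as JSON. jog_arm: Moves the arm, as the interface text tells. Its arguments: {"type":"object","properties":{"offset":{"type":"array","items":{"type":"array","items":{"type":"number"}}},"delta_rot":{"type":"array","items":{"type":"array","items":{"type":"number"}}},"jaw":{"type":"array","items":{"type":"number"}},"newtons":{"type":"number"}},"required":["offset","delta_rot","jaw"]}

```bash
ls; mkdir -p pics; python3 - <<'E'
from bench import monitor, cams, r
import cv2,numpy as np
print(monitor.sense())
for n in ("scene","top"):
    p,d=cams.snapshot(n); cv2.imwrite(f"pics/{n}0.png",p[:,:,::-1]); np.save(f"{n}0.npy",d); np.save(f"{n}0p.npy",p)
    m=cams.camera_model(n); print(n,m)
E
```

```text
pics
{'time': 0.0, 'joint_pos': array([ 6.32882763e+01,  7.51601055e+00,  8.53304676e+01, -1.72244108e-03,
        8.72605333e+01, -4.89260614e+00]), 'qd': array([-0.04904539,  0.05702327, -0.12277111,  0.12444894, -0.04010955,
        0.08566713]), 'joint_efforts': array([-1.99554932e-03, -5.69426572e+01, -5.00526595e+01, -4.70901650e-04,
        1.54491310e-02, -1.71509083e-05]), 'tool_pos': array([222.74164733, 556.52632337, 230.22362697]), 'tcp_rot': array([-1.79992587e+02,  1.06768231e-01,  6.81809733e+01]), 'ft_force': array([0.08502134, 0.96569496, 0.10772786]), 'wrist_torque': array([ 0.00345744,  0.00403018, -0.00698406]), 'finger_gap': 85.26474289918045}
scene {'K': array([[477.76794277,   0.        , 281.56243881],
       [  0.        , 477.76794277, 202.90427234],
       [  0.        ,   0.        ,   1.        ]]), 'camera_from_world': array([[ 5.47525243e-01, -8.36570261e-01, -1.91391519e-02,
        -3.18184756e+02],
       [-4.75013316e-01, -2.91898152e-01, -8.30155297e-01,
         3.36575358e+02],
       [ 6.88896551e-01,  4.63622333e-01, -5.57203621e-01,
         5.48963828e+02],
       [ 0.00000000e+00,  0.00000000e+00,  0.00000000e+00,
         1.00000000e+00]])}
top {'K': array([[507.03971131,   0.        , 278.55365945],
       [  0.        , 507.03971131, 219.79084135],
       [  0.        ,   0.        ,   1.        ]]), 'camera_from_world': array([[-2.76560253e-02, -9.99590958e-01,  7.28430532e-03,
        -1.14376815e+01],
       [-9.88963318e-01,  2.62994441e-02, -1.45807731e-01,
         5.59184023e+02],
       [ 1.45556517e-01, -1.12363731e-02, -9.89286129e-01,
         1.26992583e+03],
       [ 0.00000000e+00,  0.00000000e+00,  0.00000000e+00,
         1.00000000e+00]])}
```

View pics/top0.png

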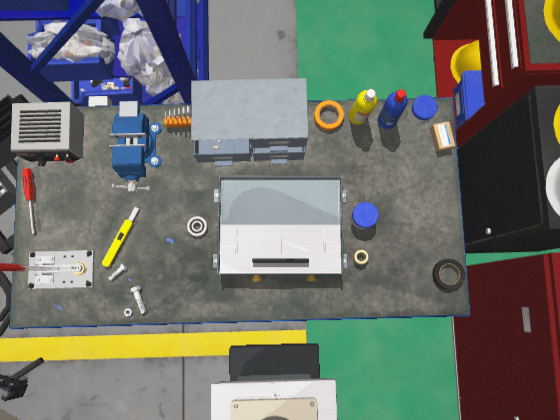

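View pics/scene0.png

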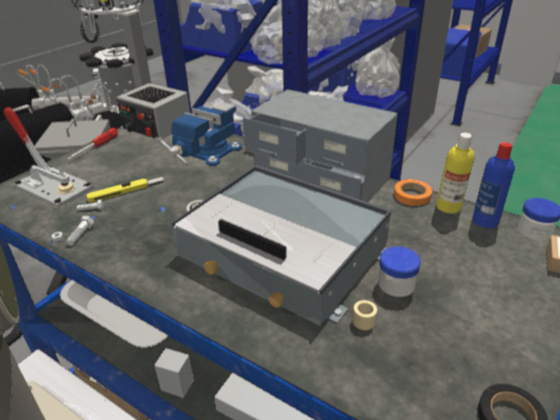

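The top view shows the box at about (280, 228), with the lip at (280, 262). The bushing is at (361, 257), the jar at (364, 215) and the bearing at (197, 227). Next I'll fit the box from the depth.

```bash
cat > h.py <<'E'
import numpy as np, cv2
def world(d,m):
    K=m["K"];T=m["camera_from_world"]
    v,u=np.mgrid[:d.shape[0],:d.shape[1]]
    P=np.stack([(u-K[0,2])/K[0,0]*d,(v-K[1,2])/K[1,1]*d,d],-1)
    return (P-T[:3,3])@T[:3,:3]
def proj(p,m):
    c=m["camera_from_world"][:3,:3]@np.array(p,float)+m["camera_from_world"][:3,3]; c=m["K"]@c; return c[:2]/c[2]
E
python3 - <<'E'
from bench import cams
from h import *
for n in("top","scene"):
    d=np.load(n+"0.npy");p=np.load(n+"0p.npy").astype(int);W=world(d,cams.camera_model(n))
    roi=np.zeros(d.shape,bool)
    if n=="top": roi[165:290,200:350]=1
    else: roi[165:315,165:400]=1
    roi&=d>0
    x,y,z=W[...,0],W[...,1],W[...,2]
    reg=roi&(x>350)&(x<750)&(abs(y)<260)
    top=reg&(z>55)&(z<85)
    pts=W[top][:,:2].astype(np.float32)
    print(n,"top pts",len(pts),"z",np.percentile(W[top][:,2],[5,25,50,75,95]),cv2.minAreaRect(pts))
    dark=reg&(p.sum(2)<130)&(z>70)&(z<110)
    q=W[dark]; print(" lip n",len(q),q.min(0),q.max(0),np.median(q,0),cv2.minAreaRect(q[:,:2].astype(np.float32)))
    print(np.argwhere(dark).min(0),np.argwhere(dark).max(0))
    b=reg&(p.min(2)>0)
m=cams.camera_model("top")
E
```

```text
top top pts 12095 z [65.14172993 68.26854704 70.98593119 73.82242688 77.35810435] ((545.058349609375, -29.410690307617188), (314.4418029785156, 250.25765991210938), 88.49405670166016)
 lip n 46 [446.78166151 -87.70400607  91.56546837] [453.14730912  34.31345795 101.81712363] [448.78324403 -41.44835163  97.54431501] ((450.8954772949219, -26.758480072021484), (122.06153106689453, 5.257688045501709), 88.53492736816406)
[259 255] [261 305]
scene top pts 16766 z [59.83352226 67.53030542 71.13298607 73.01870859 76.3703001 ] ((582.8258056640625, -63.86943054199219), (388.7546691894531, 334.6844787597656), 88.53913879394531)
 lip n 765 [443.30006342 -95.07266806  73.81121998] [452.37600495  40.51025125  98.89435289] [446.97563074 -32.0977237   87.89260182] ((447.78326416015625, -27.286048889160156), (135.6183319091797, 6.797137260437012), 88.58390808105469)
[221 219] [258 284]
```

```bash
python3 - <<'E'
from bench import cams
from h import *
n="scene";d=np.load(n+"0.npy");p=np.load(n+"0p.npy").astype(int);m=cams.camera_model(n);W=world(d,m)
roi=np.zeros(d.shape,bool);roi[165:315,165:400]=1
k=roi&(p.sum(2)<130)&(W[...,2]>78)&(W[...,2]<95)&(W[...,0]<520)
q=W[k]; print(np.degrees(np.arctan(np.polyfit(q[:,1],q[:,0],1)[0])),np.polyfit(q[:,1],q[:,0],1))
# model check
m=cams.camera_model
def T(yaw,o): 
    c,s=np.cos(yaw),np.sin(yaw); return lambda x,y,z:[o[0]+c*x-s*y,o[1]+s*x+c*y,z]
f=T(np.radians(-1.5),(547.1,-29.4))
for n in("top","scene"):
    im=cv2.imread(f"pics/{n}0.png"); im=cv2.resize(im,None,fx=2,fy=2)
    for poly in ([(-127,-157,77),(123,-157,77),(123,157,77),(-127,157,77)],[(-98,-70,73),(-98,70,73),(-98,70,98),(-98,-70,98)]):
        pp=np.array([proj(f(*a),m(n)) for a in poly])*2+0.5
        cv2.polylines(im,[pp.round().astype(np.int32)],True,(0,0,255),1)
    im=im[300:600,330:780] if n=="top" else im[320:640,320:800]
    cv2.imwrite(f"pics/{n}_m.png",cv2.resize(im,None,fx=1.6,fy=1.6))
    print(n)
# bystanders by height
W=world(np.load("top0.npy"),m("top"))
for nm,(a,b) in dict(bush=(361,257),jar=(364,215),bear=(190,227)).items(): print(nm,W[b-6:b+7,a-6:a+7].reshape(-1,3).mean(0))
E
```

```text
1.380188888290393 [2.40935008e-02 4.47552463e+02]
top
scene
bush [ 457.87603751 -238.00784302   23.89671906]
jar [ 561.28313289 -243.44132393   67.86846032]
bear [547.25243264 203.37523255  32.03986797]
```

View pics/top_m.png

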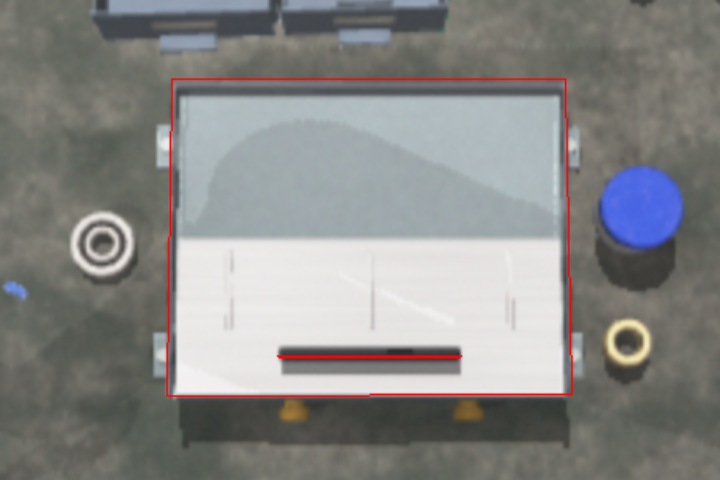

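View pics/scene_m.png

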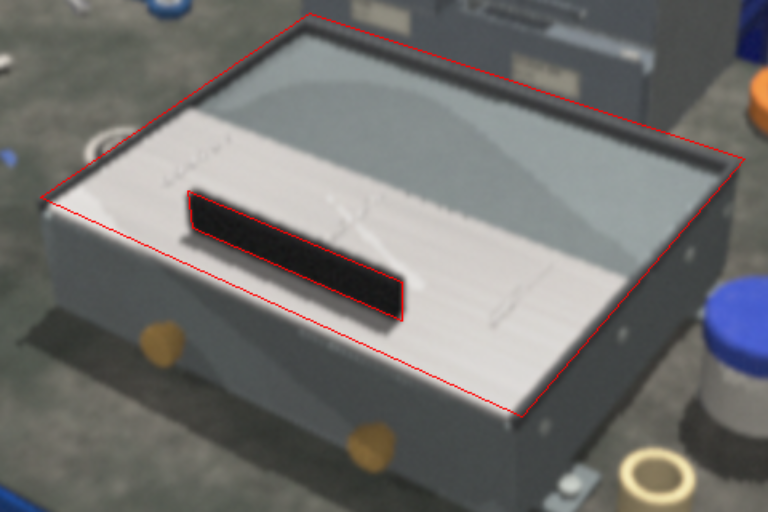

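The overlay fits: box origin ≈ (547, -29), yaw ≈ -1.5°, lip face at box x ≈ -98. I'll shut the jaws, turn the jaw axis along the box's y, and travel to a point in front of the lip.

Request:
jog_arm(
  offset=[
    [0,0,0],
    [0,0,0],
    [0,0,0],
    [-38,13,0],
    [-38,13,0],
    [-38,13,0],
    [-38,13,0],
    [-38,13,0],
    [-38,13,0],
    [-38,13,0],
    [-38,13,0],
    [-38,13,0],
    [-38,13,0],
    [-38,13,0],
    [-38,13,0],
    [-38,13,0],
    [-38,13,0],
    [-38,13,0],
  ],
  delta_rot=[
    [0,0,-6.8],
    [0,0,-6.8],
    [0,0,-6.8],
    [0,0,0],
    [0,0,0],
    [0,0,0],
    [0,0,0],
    [0,0,0],
    [0,0,0],
    [0,0,0],
    [0,0,0],
    [0,0,0],
    [0,0,0],
    [0,0,0],
    [0,0,0],
    [0,0,0],
    [0,0,0],
    [0,0,0],
  ],
  jaw=[0,0,0,0,0,0,0,0,0,0,0,0,0,0,0,0,0,0],
  newtons=20,
)

```text
time: 1.9
tool_pos: [413.1, -35.7, 224.6]
tcp_rot: [-179.6, 0.6, 90.0]
ft_force: [0.2, 0.4, -0.1]
finger_gap: 0.1
```

Request:
jog_arm(
  offset=[
    [5,-4,20],
    [5,-4,25],
    [0,0,25],
    [0,0,25],
    [0,0,20],
    [0,0,0],
  ],
  delta_rot=[
    [0,0,1.5],
    [0,0,0],
    [0,0,0],
    [0,0,0],
    [0,0,0],
    [0,0,0],
  ],
  jaw=[0,0,0,0,0,0],
)

```text
time: 2.5
tool_pos: [404.0, -33.6, 104.8]
tcp_rot: [-179.5, 0.7, 87.8]
ft_force: [0.2, -0.2, -0.5]
finger_gap: 0.5
```

```bash
python3 - <<'E'
from bench import monitor, cams, r
import cv2,numpy as np
p,d=cams.snapshot("scene"); cv2.imwrite("pics/s1.png",p[:,:,::-1])
s=monitor.sense();print(s['tool_pos'],s['tcp_rot'],s['ft_force'],s['joint_pos'])
E
```

```text
[404.85798338 -33.71552004 106.34769677] [-179.6303533     0.74224626   87.76984944] [-0.33432484  0.50532843  1.15732154] [-11.28501594 -18.21417667 122.64795612  -0.81604058  75.81585419
 -98.85078243]
```

View pics/s1.png

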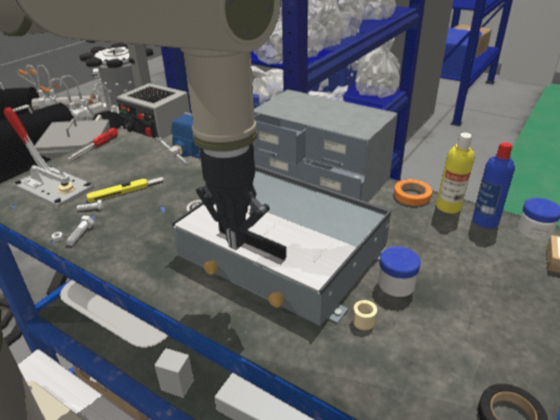

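Fingers are just ahead of the lip, at about pixel (235, 240). I'll lower them beside the lip.

Request:
jog_arm(
  offset=[
    [4,0,10],
    [4,0,10],
    [0,0,5],
    [0,0,0],
  ],
  delta_rot=[
    [0.4,0.6,-0.7],
    [0,0,0],
    [0,0,0],
    [0,0,0],
  ],
  jaw=[0,0,0,0],
)

```text
time: 2.95
tool_pos: [407.2, -25.4, 82.6]
tcp_rot: [-179.5, 0.1, 88.5]
ft_force: [-0.6, -0.4, -1.1]
finger_gap: -0.2
```

Request:
jog_arm(
  offset=[
    [0,8,0.5],
    [0,8,0],
    [0,6,0],
    [0,5,0],
    [0,5,0],
    [0,5,0],
    [0,5,0],
  ],
  delta_rot=[
    [0,0,0],
    [0,0,0],
    [0,0,0],
    [0,0,0],
    [0,0,0],
    [0,0,0],
    [0,0,0],
  ],
  jaw=[0,0,0,0,0,0,0],
)

```text
time: 3.65
tool_pos: [453.0, -26.7, 83.0]
tcp_rot: [-179.5, 0.1, 88.6]
ft_force: [-3.5, 0.5, 2.7]
finger_gap: -0.2
```

Request:
jog_arm(
  offset=[
    [0,6,0],
    [0,6,0],
    [0,6,0],
    [0,6,0],
    [0,6,0],
    [0,6,0],
    [0,6,0],
    [0,6,0],
    [0,6,0],
    [0,6,0],
    [0,6,0],
    [0,6,0],
  ],
  delta_rot=[
    [0,0,0],
    [0,0,0],
    [0,0,0],
    [0,0,0],
    [0,0,0],
    [0,0,0],
    [0,0,0],
    [0,0,0],
    [0,0,0],
    [0,0,0],
    [0,0,0],
    [0,0,0],
  ],
  jaw=[0,0,0,0,0,0,0,0,0,0,0,0],
)

```text
time: 4.85
tool_pos: [531.0, -28.7, 82.1]
tcp_rot: [-179.4, 0.1, 88.6]
ft_force: [-4.5, -0.7, 2.4]
finger_gap: 0.0
```

Request:
jog_arm(
  offset=[
    [0,5,0],
    [0,4,0],
    [0,3,0],
    [0,2,0],
    [0,2,0],
  ],
  delta_rot=[
    [0,0,0],
    [0,0,0],
    [0,0,0],
    [0,0,0],
    [0,0,0],
  ],
  jaw=[0,0,0,0,0],
)

```text
time: 5.35
tool_pos: [548.8, -29.1, 81.8]
tcp_rot: [-179.4, 0.1, 88.6]
ft_force: [-3.6, -0.5, 2.5]
finger_gap: -0.3
```

Request:
jog_arm(
  offset=[
    [0,2,0],
    [0,2,0],
    [0,2,0],
  ],
  delta_rot=[
    [0,0,0],
    [0,0,0],
    [0,0,0],
  ],
  jaw=[0,0,0],
)

```text
time: 5.65
tool_pos: [555.0, -29.2, 81.8]
tcp_rot: [-179.4, 0.1, 88.6]
ft_force: [-4.2, 1.2, 2.8]
finger_gap: -0.1
```

Request:
jog_arm(
  offset=[
    [0,1.5,0],
    [0,1.5,0],
  ],
  delta_rot=[
    [0,0,0],
    [0,0,0],
  ],
  jaw=[0,0],
)

```text
time: 5.85
tool_pos: [556.3, -29.1, 81.7]
tcp_rot: [-179.1, 0.1, 88.6]
ft_force: [-18.3, -0.3, 14.5]
finger_gap: 0.2
```

The force rose to 18 N at x = 556, and I predicted the stop at 557. I'll back off, lift and look.

Request:
jog_arm(
  offset=[
    [0,0.3,0],
    [0,-5,0],
    [0,-10,0],
    [0,-10,-15],
    [0,-15,-30],
    [0,-20,-30],
    [0,-30,-30],
    [0,-30,-30],
    [0,0,0],
  ],
  delta_rot=[
    [0,0,0],
    [0,0,0],
    [0,0,0],
    [0,0,0],
    [0,0,0],
    [0,0,0],
    [0,0,0],
    [0,0,0],
    [0,0,0],
  ],
  jaw=[0,0,0,0,0,0,0,0,0],
)

```text
time: 6.75
tool_pos: [432.0, -25.5, 221.2]
tcp_rot: [-179.2, 0.1, 88.6]
ft_force: [0.9, -0.3, 0.8]
finger_gap: -0.1
```

```bash
python3 - <<'E'
from bench import monitor, cams, r
import cv2,numpy as np
s=monitor.sense();print(s['tool_pos'],s['tcp_rot'],s['ft_force'])
for n in ("scene","top"):
    p,d=cams.snapshot(n); np.save(n+"2.npy",d);np.save(n+"2p.npy",p)
    c=p[160:320,160:400] if n=="scene" else p[165:290,200:350]
    cv2.imwrite(f"pics/{n}2.png",cv2.resize(c[:,:,::-1],None,fx=3.3 if n=="scene" else 4.5,fy=3.3 if n=="scene" else 4.5,interpolation=cv2.INTER_CUBIC))
E
```

```text
[431.9936356  -25.47952544 221.23697054] [-1.79221766e+02  1.25689493e-01  8.85766209e+01] [ 0.86723386 -0.27768538  0.77195189]
```

View pics/scene2.png

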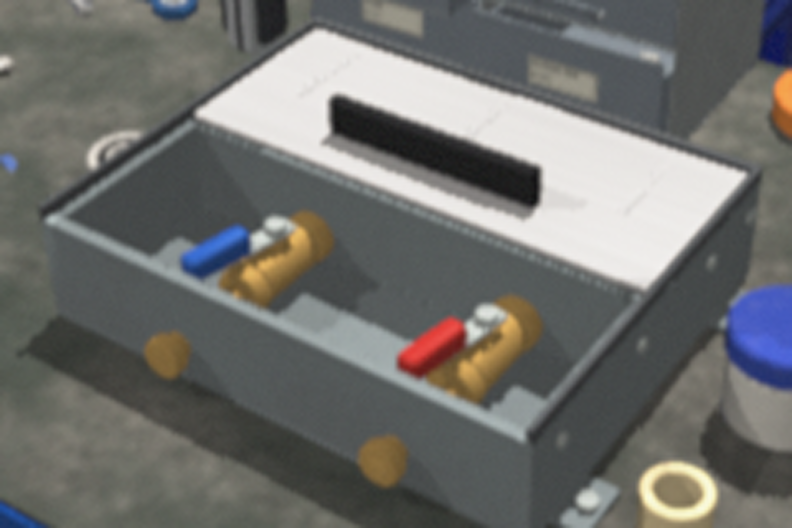

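View pics/top2.png

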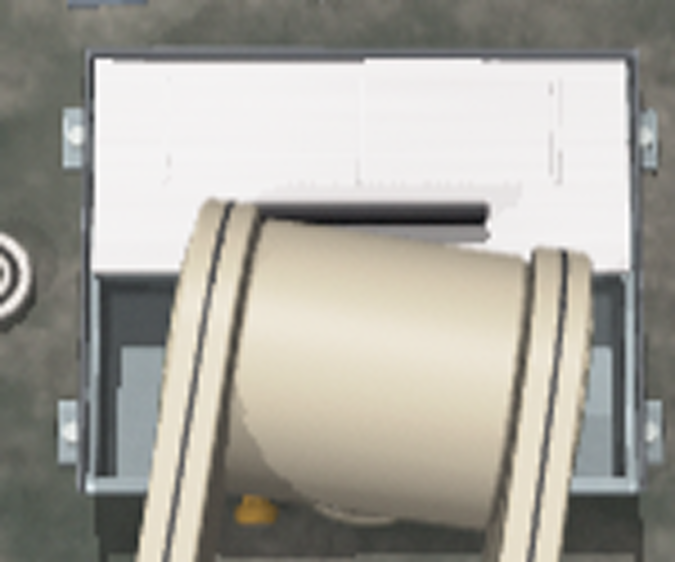

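The cover is against its back stop and both valves are open to view. In the scene crop, red is on the right at about (432, 347) and blue on the left at about (215, 250). Next I'll measure the red sleeve and the cover.

```bash
python3 - <<'E'
from bench import cams
from h import *
n="scene";d=np.load(n+"2.npy");p=np.load(n+"2p.npy").astype(int);m=cams.camera_model(n);W=world(d,m)
R,G,B=p[...,0],p[...,1],p[...,2]
c,s=np.cos(np.radians(-1.5)),np.sin(np.radians(-1.5))
def box(P): q=P[:,:2]-[547.1,-29.4]; return np.c_[q[:,0]*c+q[:,1]*s,-q[:,0]*s+q[:,1]*c,P[:,2]]
roi=np.zeros(d.shape,bool);roi[210:290,200:330]=1
for nm,k in(("red",(R>130)&(G<70)&(B<70)),("blue",(B>120)&(R<80))):
    q=box(W[k&roi]);t=q[q[:,2]>57]
    print(nm,len(q),np.percentile(q,[2,50,98],axis=0).round(1).tolist(),"top",len(t),cv2.minAreaRect(t[:,:2].astype(np.float32)))
k=(p.sum(2)<130)&(W[...,2]>78)&(W[...,2]<95)&(W[...,0]>540)&(W[...,0]<600)&(abs(W[...,1])<110)
q=box(W[k]);print("lip",len(q),np.median(q,0),np.polyfit(q[:,1],q[:,0],1))
for poly in ([(-64-21+21-41,-87,60),(-63,-87,60),(-63,-73,60),(-105,-73,60)],):pass
im=cv2.imread("pics/scene2.png")
def f(x,y,z): return [547.1+c*x-s*y,-29.4+s*x+c*y,z]
for a in(0,0.1,0.2):
    P=np.array([proj(f(-43-r*np.cos(a),-80+r*np.sin(a),60),m) for r in(0,20,62)]);P=(P-[160,160]+.5)*3.3-.5
    cv2.polylines(im,[P.round().astype(np.int32)],False,(0,255,0) if a==0 else (255,255,0),1)
cv2.imwrite("pics/s2m.png",im)
E
```

```text
red 89 [[-105.7, -79.2, 55.1], [-91.4, -72.1, 58.4], [-70.0, -65.8, 60.9]] top 68 ((-87.7525634765625, -72.26628112792969), (11.16990852355957, 36.91978454589844), 80.86914825439453)
blue 121 [[-106.0, 61.6, 24.5], [-87.8, 69.0, 58.8], [-40.8, 104.9, 61.4]] top 103 ((-333.10504150390625, -156.9986114501953), (704.8304443359375, 34.802799224853516), 42.60966110229492)
lip 479 [19.42778282 -6.66544045 86.25025802] [-8.15804643e-04  1.94574634e+01]
```

View pics/s2m.png

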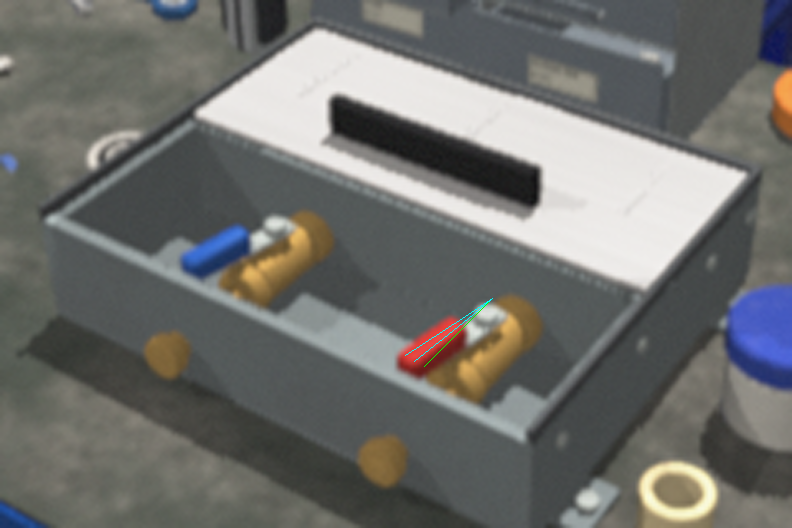

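Red is at y = -80 with its lever at about 0.16 rad. I'll go above the spot on the right side of the sleeve, turned to match the lever.

Request:
jog_arm(
  offset=[
    [-20,4,10],
    [-20,4,20],
    [-20,5,20],
    [-20,5,20],
    [-20,4,20],
    [0,0,0],
    [0,0,0],
    [0,0,0],
  ],
  delta_rot=[
    [0,0,0],
    [0,0,0],
    [0,0,0],
    [0,0,0],
    [0,0,0],
    [-0.5,0,4.5],
    [0,0,4.5],
    [0,0,0],
  ],
  jaw=[0,0,0,0,0,0,0,0],
)

```text
time: 7.65
tool_pos: [446.9, -127.5, 109.5]
tcp_rot: [-178.7, -0.1, 79.3]
ft_force: [0.7, -0.3, -0.2]
finger_gap: 0.1
```

```bash
python3 - <<'E'
from bench import monitor, cams, r
import cv2,numpy as np
s=monitor.sense();print(s['tool_pos'],s['tcp_rot'],s['ft_force'])
p,d=cams.snapshot("wrist"); cv2.imwrite("pics/w3.png",p[:,:,::-1]); m=cams.camera_model("wrist"); print(m)
np.savez("w3.npz",p=p,d=d,K=m["K"],T=m["camera_from_world"])
E
```

```text
[ 446.90223798 -127.48514239  109.45986825] [-1.78681157e+02 -7.44872000e-02  7.93479728e+01] [ 0.67674311 -0.25647716 -0.19869322]
{'K': array([[325.1922621 ,   0.        , 280.16338251],
       [  0.        , 325.1922621 , 205.38477931],
       [  0.        ,   0.        ,   1.        ]]), 'camera_from_world': array([[ 1.83048478e-01,  9.83101985e-01,  1.93450037e-03,
         4.34334665e+01],
       [ 9.37948700e-01, -1.75230008e-01,  2.99243513e-01,
        -4.41135301e+02],
       [ 2.94525874e-01, -5.29616075e-02, -9.54174815e-01,
         1.27398003e+02],
       [ 0.00000000e+00,  0.00000000e+00,  0.00000000e+00,
         1.00000000e+00]])}
```

View pics/w3.png

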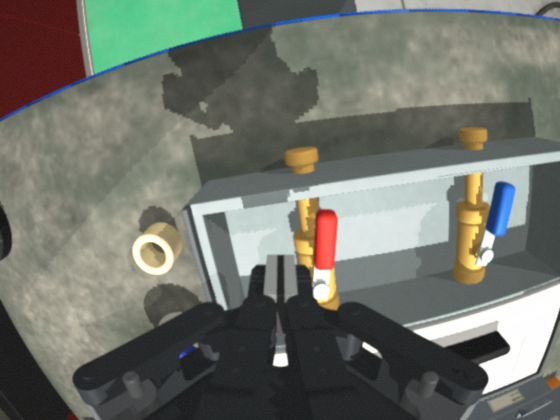

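The wrist view shows the red sleeve at (325, 240), its pivot at (321, 290), and the fingertips at (280, 262), so the fingers are on the sleeve's -y side. I'll cross-check where the red sleeve sits.

```bash
python3 - <<'E'
from h import *
z=np.load("w3.npz");p=z["p"].astype(int);d=z["d"];K=z["K"];T=z["T"]
def ray(v,u):
    a=(u-K[0,2])/K[0,0];b=(v-K[1,2])/K[1,1];th=np.hypot(a,b);k=np.sin(th)/th
    return np.stack([a*k,b*k,np.cos(th)],-1)
c,s=np.cos(np.radians(-1.5)),np.sin(np.radians(-1.5))
def box(P): q=P[:,:2]-[546.5,-29.4]; return np.c_[q[:,0]*c+q[:,1]*s,-q[:,0]*s+q[:,1]*c,P[:,2]]
v,u=np.nonzero((p[...,0]>150)&(p[...,1]<70)&(p[...,2]<70)); k=(u>300)&(u<350)&(v>195)&(v<280);v,u=v[k],u[k]
Rw=ray(v,u)@T[:3,:3]; o=-T[:3,:3].T@T[:3,3]
dd=d[v,u]; P=o+Rw*(dd/ray(v,u)[:,2])[:,None]
b=box(P);t=b[b[:,2]>np.percentile(b[:,2],50)]
print("depth",len(b),np.percentile(b,[3,50,97],axis=0).round(1).tolist(),cv2.minAreaRect(b[:,:2].astype(np.float32)))
P=o+Rw*((60-o[2])/Rw[:,2])[:,None];b=box(P);print("plane",cv2.minAreaRect(b[:,:2].astype(np.float32)))
for nm,(uu,vv) in dict(pivot=(321,290)).items():
    w=ray(np.array([vv]),np.array([uu]))@T[:3,:3]; print(nm,box(o+w*((62-o[2])/w[:,2:])))
E
```

```text
depth 282 [[-105.0, -80.4, 51.6], [-94.6, -76.3, 58.1], [-70.0, -64.7, 59.9]] ((-122.5501480102539, -75.03570556640625), (108.45037078857422, 19.245315551757812), 4.076438903808594)
plane ((-89.47273254394531, -75.92675018310547), (11.257007598876953, 40.708717346191406), 66.2653579711914)
pivot [[-51.41008689 -79.27821694  62.        ]]
```

Request:
jog_arm(
  offset=[
    [-2,6,5],
    [0,0,15],
    [0,0,15],
    [0,0,14],
    [0,0,7],
    [0,0,0],
  ],
  delta_rot=[
    [-1.2,0,0],
    [0,0,0],
    [0,0,0],
    [0,0,0],
    [0,0,0],
    [0,0,0],
  ],
  jaw=[0,0,0,0,0,0],
)

```text
time: 8.3
tool_pos: [452.4, -129.0, 48.6]
tcp_rot: [-179.8, -0.1, 80.4]
ft_force: [-0.1, -0.5, -0.3]
finger_gap: -0.0
```

Request:
jog_arm(
  offset=[
    [2,0,-2],
    [2,0,0],
    [2,0,0],
    [1.5,0,0],
  ],
  delta_rot=[
    [0,0,0.8],
    [0,0,0],
    [0,0,0],
    [0,0,0],
  ],
  jaw=[0,0,0,0],
)

```text
time: 8.7
tool_pos: [455.2, -121.3, 52.7]
tcp_rot: [-180.0, -0.1, 79.7]
ft_force: [0.1, 0.4, 0.0]
finger_gap: 0.3
```

Request:
jog_arm(
  offset=[
    [1.5,0,1.5],
    [1.5,0,0],
    [1.5,0,0],
  ],
  delta_rot=[
    [0,0,0],
    [0,0,0],
    [0,0,0],
  ],
  jaw=[0,0,0],
)

```text
time: 9.0
tool_pos: [456.7, -116.9, 52.0]
tcp_rot: [180.0, -0.0, 79.7]
ft_force: [-1.8, -3.8, -0.1]
finger_gap: -0.1
```

Contact at 4 N. Now I'll sweep round the pivot, turning the tool with the lever.

Request:
jog_arm(
  offset=[
    [3,-1.1,1],
    [3,-1.1,0],
    [3,-1.1,0],
    [3,-1.1,0],
    [3,-1.1,0],
    [3,-1.1,0],
  ],
  delta_rot=[
    [0,0,4],
    [0,0,4],
    [0,0,4],
    [0,0,4],
    [0,0,4],
    [0,0,4],
  ],
  jaw=[0,0,0,0,0,0],
)

```text
time: 9.6
tool_pos: [455.4, -100.5, 51.7]
tcp_rot: [179.9, 0.3, 54.8]
ft_force: [-1.4, -2.1, 1.9]
finger_gap: -0.1
```

```bash
cat > chk.py <<'E'
from bench import monitor
import numpy as np
s=monitor.sense();p=s['tool_pos'];y=np.radians(s['tcp_rot'][2])
c,sn=np.cos(np.radians(-1.5)),np.sin(np.radians(-1.5))
ax=np.array([546.5,-29.4])+[c*-43-sn*-80,sn*-43+c*-80]
v=ax-p[:2];tx=np.array([np.cos(y),np.sin(y)]);ty=np.array([np.sin(y),-np.cos(y)])
f=s['ft_force'][:2]
print("A",v@tx,v@ty,"lever-yaw deg",88.5-np.degrees(y),"F tool",f@tx,f@ty,"z",p[2],s['joint_pos'].round(1))
E
python3 chk.py
```

```text
A 20.17867349285115 42.110599687530325 lever-yaw deg 33.68934298336814 F tool -2.495888009072188 0.020295271697872576 z 51.72011008902526 [-18.5  -3.6 116.2  -0.4  67.4 -73.2]
```

Request:
jog_arm(
  offset=[
    [3.6,-1.3,0.5],
    [3.4,-1.3,0],
    [3.4,-1.3,0],
    [3.4,-1.3,0],
    [3.3,-1.2,0],
    [3.3,-1.2,0],
  ],
  delta_rot=[
    [0,0,3.5],
    [0,0,4],
    [0,0,4],
    [0,0,4],
    [0,0,4],
    [0,0,4],
  ],
  jaw=[0,0,0,0,0,0],
)

```text
time: 10.2
tool_pos: [462.3, -82.1, 51.6]
tcp_rot: [179.8, 0.6, 30.3]
ft_force: [-3.8, -1.4, 2.6]
finger_gap: -0.1
```

```bash
python3 chk.py
```

```text
A 20.619440944630412 42.27626118755301 lever-yaw deg 58.21890677456595 F tool -3.9910794912302516 -0.6929965892255785 z 51.58943336113918 [-15.8  -2.8 115.5  -0.7  67.6 -45.9]
```

Request:
jog_arm(
  offset=[
    [3.4,-1.3,0.5],
    [3.4,-1.3,0],
    [3.4,-1.3,0],
    [3.4,-1.3,0],
    [3.3,-1.2,0],
  ],
  delta_rot=[
    [0,0,4],
    [0,0,4],
    [0,0,4],
    [0,0,4],
    [0,0,4],
  ],
  jaw=[0,0,0,0,0],
)

```text
time: 10.7
tool_pos: [473.8, -70.0, 51.4]
tcp_rot: [179.5, 0.8, 9.4]
ft_force: [-2.8, -0.7, 2.8]
finger_gap: -0.2
```

```bash
python3 chk.py
```

```text
A 21.025709060914835 42.24770925133742 lever-yaw deg 79.0788492265537 F tool -2.829940608024431 0.20025450704163988 z 51.38486377637453 [-14.   -1.  113.7  -0.8  67.8 -23.1]
```

Now small steps to the stop.

Request:
jog_arm(
  offset=[
    [2.5,-0.9,0],
    [2.5,-0.9,0],
    [2,-0.6,0],
    [1.5,0,0],
  ],
  delta_rot=[
    [0,0,3],
    [0,0,3],
    [0,0,3],
    [0,0,0],
  ],
  jaw=[0,0,0,0],
)

```text
time: 11.1
tool_pos: [480.6, -66.1, 51.4]
tcp_rot: [179.4, 1.0, -0.0]
ft_force: [-3.3, 1.7, 4.0]
finger_gap: -0.1
```

```bash
python3 chk.py
```

```text
A 20.895315501030286 42.153780062621735 lever-yaw deg 88.54589012542705 F tool -3.2674283132591677 -1.7342609985596118 z 51.39909529622279 [-13.3   0.3 112.5  -0.8  68.  -12.9]
```

Request:
jog_arm(
  offset=[
    [1.5,-0.3,0],
    [1.2,0,0],
  ],
  delta_rot=[
    [0,0,1.5],
    [0,0,0],
  ],
  jaw=[0,0],
)

```text
time: 11.3
tool_pos: [483.0, -65.3, 51.4]
tcp_rot: [179.4, 1.0, -1.5]
ft_force: [-3.3, 1.3, 4.0]
finger_gap: 0.2
```

```bash
python3 chk.py
```

```text
A 19.52481382940386 42.39390027198464 lever-yaw deg 90.0220836775922 F tool -3.3812743388815294 -1.1713073048892324 z 51.418917600163546 [-13.2   0.7 112.1  -0.8  68.1 -11.3]
```

Request:
jog_arm(
  offset=[
    [1.2,0,0],
    [1.2,0,0],
  ],
  delta_rot=[
    [0,0,0],
    [0,0,0],
  ],
  jaw=[0,0],
)

```text
time: 11.5
tool_pos: [483.5, -65.3, 51.1]
tcp_rot: [179.5, 1.3, -1.4]
ft_force: [-10.4, 0.8, 11.8]
finger_gap: -0.4
```

```bash
python3 chk.py
```

```text
A 18.984894241596354 42.52528341040963 lever-yaw deg 89.91853985167107 F tool -10.4081686060853 -0.5236490219946663 z 51.147349154308145 [-13.1   1.1 111.7  -0.9  68.4 -11.4]
```

The force jumped to 10 N, which is the stop. One small settling nudge, then I'll withdraw and look.

Request:
jog_arm(
  offset=[
    [0.5,0,0],
    [-4,0,0],
    [-8,0,0],
    [0,0,-15],
    [0,0,-25],
    [0,0,-35],
    [-20,0,-40],
    [-30,40,-40],
    [-20,45,-20],
    [0,45,0],
    [0,45,0],
    [0,45,0],
    [0,45,0],
    [0,0,0],
  ],
  delta_rot=[
    [0,0,0],
    [0,0,0],
    [0,0,0],
    [0,0,0],
    [0,0,0],
    [0,0,0],
    [0,0,0],
    [0,0,0],
    [0,0,0],
    [0,0,0],
    [0,0,0],
    [0,0,0],
    [0,0,0],
    [0,0,0],
  ],
  jaw=[0,0,0,0,0,0,0,0,0,0,0,0,0,0],
)

```text
time: 12.9
tool_pos: [401.8, -325.8, 227.0]
tcp_rot: [179.0, 1.0, -0.8]
ft_force: [-0.7, 1.1, -0.2]
finger_gap: -0.2
```

```bash
python3 - <<'E'
from bench import monitor, cams, r
import cv2,numpy as np
from h import *
s=monitor.sense();print(s['tool_pos'],s['tcp_rot'],s['ft_force'])
c,sn=np.cos(np.radians(-1.5)),np.sin(np.radians(-1.5))
for n in ("scene","top"):
    p,d=cams.snapshot(n); m=cams.camera_model(n)
    o,k=((160,160,400,320),3.3) if n=="scene" else ((180,165,380,290),4)
    cv2.imwrite(f"pics/{n}4.png",cv2.resize(p[o[1]:o[3],o[0]:o[2],::-1],None,fx=k,fy=k,interpolation=cv2.INTER_CUBIC))
    W=world(d,m);q=p.astype(int)
    q2=W[...,:2]-[546.5,-29.4]; bx=q2[...,0]*c+q2[...,1]*sn; by=-q2[...,0]*sn+q2[...,1]*c
    K=(q[...,0]>130)&(q[...,1]<70)&(q[...,2]<70)&(abs(bx)<120)&(abs(by)<140)
    print(n,"red",K.sum(),cv2.minAreaRect(np.c_[bx[K],by[K]].astype(np.float32)),np.median(bx[K]),np.median(by[K]),np.degrees(np.arctan(np.polyfit(by[K],bx[K],1)[0])))
    K=(q.sum(2)<130)&(W[...,2]>78)&(W[...,2]<100)&(abs(by)<72)&(bx>0)&(bx<50)
    print("lip",K.sum(),np.median(bx[K]))
E
```

```text
[ 401.8225764  -325.78827347  226.98900537] [178.97911047   1.03533622  -0.7771039 ] [-0.71357071  1.12079932 -0.23902881]
scene red 129 ((-46.11171340942383, -38.16902542114258), (12.367820739746094, 38.98690414428711), 2.235954761505127) -48.259949563139244 -38.85248628497654 -2.5897244232654186
lip 484 20.027551848821517
top red 55 ((-44.94728088378906, -39.675254821777344), (38.244651794433594, 10.5447359085083), 89.74398803710938) -47.38347813664604 -40.97071956792366 -3.6020322293890765
lip 106 20.76642356365754
```

View pics/scene4.png

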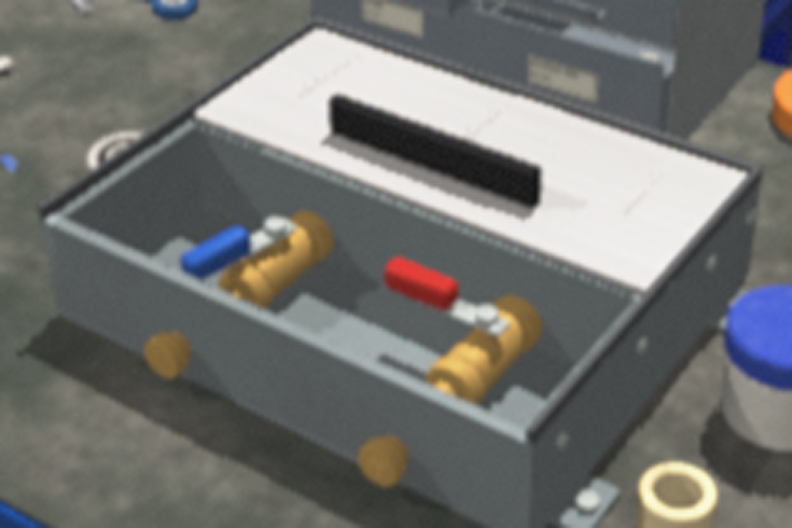

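View pics/top4.png

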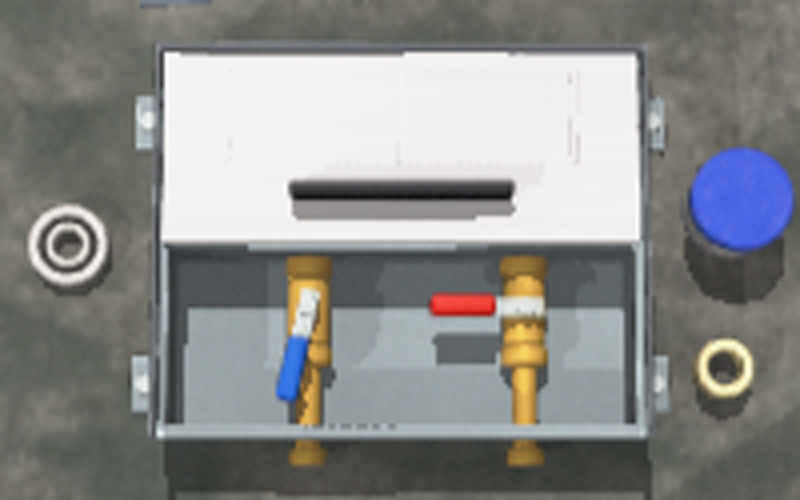

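In both views the cover is at the back stop. Red lies across its pipe at top-view crop (462, 305), and blue and the bystanders have not moved.

```bash
python3 -c "
from bench import r
print(r.hand_in())"
```

```text
the job is handed in; nothing more can be done
None
```

I pushed the cover back to its stop with the shut fingertips, then swept the red handle clockwise to its stop. I withdrew the arm and handed in at about 13 s.

- **Cover:** the push force rose from about 4 N to 18 N at the stop. The last pictures put the lip face at box x = 20.0 mm (scene camera) and 20.8 mm (top camera). The expected value is 21 mm, so both agree within the 2 mm calibration.
- **Red handle:** the force rose from about 3 N to 10 N at the stop. The pictures show the sleeve across the pipe, centred about 40 mm to +y of its pivot. The angle checks disagreed a little: straight-line fits to the sleeve pixels were 2.6° and 3.6° off square. Those fits also include the sleeve's visible side face. The outline fits were 2.2° off (scene) and 0.3° off (top). I relied on the force rise for "fully shut".
- **Blue handle and bystanders:** by eye, they look the same before and after; I did not measure them again.

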